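# Set the chopper's speed and hold it on pulse

## Robot

A 7-joint arm with a two-finger parallel gripper is mounted at the origin on a cart in front of the work surface, level with it; the furniture and walls round the work are solid. World frame = base frame: x ahead of the robot, y to its left, z up, the work surface at z = 0. Lengths are in m, angles in rad, forces in N, time in s.
With the tool pointing down it reaches from about 0.425 to 0.925 m from the base axis. Payload 6.8 kg.
Tool frame: the origin (TCP) lies at the very end of the fingers, on their centre line; the grasp point (between the pads) lies behind it (bot.hold_point_z is the x of the grasp point in the tool frame, in m); x points along the fingers, y is the direction in which the jaws open and shut, and the axes are right-handed (so a half turn about x gives the same grasp; the last joint's range is limited). The gripper opens to 85 mm and grips with 20 to 120 N. Pads are 22 mm wide; open, the fingers measure 114 mm over their backs; the gripper's body (76 mm by 85 mm) begins 54 mm behind the grasp point. The pads swing forward as they close: fully open they stand 13 mm farther back than shut.
Start: joints at [-1.439, 0.477, 0.022, 1.555, -0.011, 1.109, -0.083], TCP at [0.16, 0.656, 0.231] pointing down, gripper open.
Joint ranges: [-2.96, 2.96], [-0.34, 2.1], [-1.41, 1.46], [0.24, 2.44], [-1.37, 4.51], [0.17, 1.92], [-2.96, 2.96]. Speed limits (rad/s): [2.39, 2.39, 3.14, 3.14, 3.14, 3.14, 3.14].

## Interface

Orientations are given as a 3x3 rotation matrix whose columns are the frame's x, y, z axes.
In Python, from plant import bot, optics gives the robot as it stands.
- The arm moves only by the shell command python3 -m handwheel 'ROWS' [FORCE]. ROWS is text: rows parted by semicolons, each of 7 numbers parted by spaces: the opening, from -1 (shut) to 1 (fully open), then the shift along the tool's x, y, z in cm, then the turn, a rotation vector about the tool's x, y, z in degrees. In form: hand tx ty tz wx wy wz; .... A call has 1 to 20 rows; each row shifts and turns the commanded pose from where the row before left it, along the tool's axes as they then stand; what a row does not reach is not made up. A row lasts 1/8 s, in which the tool goes at most 62.5 mm and 10.7 degrees, less where a joint would pass 70% of its speed; a pose out of reach is approached as far as the arm can. A call is refused whole if a number of a shift passes 6.25 or a number of a turn 10.7, either way. A call with a gripper value outside its range is refused whole. The fingers move at their own pace and stop on an object; FORCE is the grip in N (left out, the last holds). Time passes only in rows, so rows that do not move let the fingers close. It gives the time, the measured TCP pose, the force and the opening at its end, in the units of the state.
- bot.state(): the state, without advancing time (a new reading comes with each control period).
- optics.read_camera(name): name is "scene" or "top"; returns (picture, depth): 420x560x3 uint8, red, green, blue; 420x560 float32, m along the optical axis (not along the pixel's ray), 0 where there is no reading.
- optics.calibration(name): a dict with "vertical_fov" (degrees; the focal length in pixels is half the picture's height over the tangent of half this angle, whatever the lens; pixels are square), "cx", "cy" (the principal point, pixels), "pose" (4x4, takes a point from camera to world coordinates). Camera axes: x right, y up, looking along -z (the intrinsics and any distortion apply to the point x, -y, -z); pixel columns grow to the right and rows downward; lengths in m; the calibration is good to about 2 mm. A picture is of the moment at which its call begins. calibration takes no time and is no camera call.
- bot.finish_job(): hands the job in, once; it reports no verdict.
The state is a dict: "clock": time; "qpos": joint angles; "qvel": joint speeds; "tau": joint torques, N m; "eef_pos": TCP position; "tcp_rot": TCP orientation; "force": force on the tool from outside, world axes, zero at the start; "torque": the same for the moment, N m; "grip_width": opening from 0.0 (shut) to 1.0 (fully open).
Only numpy, scipy, OpenCV 4.12 (cv2) and the standard library are available. Lean on these libraries where they do the work, as an engineer would, in place of code of your own. Each camera call takes 0.05 s, during which the arm holds its last target.

## Task

Use the mini chopper on the worktop. First swing its speed lever to the fourth of the five raised marks, counted from the end nearest the robot, and let go of the lever; only then turn the spring-loaded pulse dial clockwise past its two click stops as far as its third position and keep it there against its spring. The program finishes while the gripper is still holding the dial in the third position; leave the lever on its mark and do not disturb the things standing round.

Things in the scene. Friction and masses are not known exactly. Their poses are not given: they have to be found in the camera images.
- chopper: mini chopper, white plinth 120 (x) x 290 (y) x 55 mm high with a round clear bowl (100 mm across, closed by a white lid with a knob, top at 139 mm) on its middle; it stands firmly and does not move. Origin at the centre of its underside, on the worktop; x points to its back, y to its left (the speed lever's end), z up; it is turned up to about 0.25 rad. The speed lever is 105 mm to the left of the middle, the pulse dial 105 mm to the right
- lever_angle (a joint): angle of the speed lever in rad: 0 = leaning 0.6 rad out of the vertical toward the chopper's front (-x), grows as it swings to the back, 0.6 = upright, 1.2 = leaning 0.6 rad to the back (end stops at 0 and 1.2). The five raised ribs on its drum stand at 0, 0.3, 0.6, 0.9 and 1.2, so the fourth mark is 0.9. It stays where it is left (friction about 0.04 N m, some 0.6 N at the knob)
- speed_lever: the speed lever, stem and ball; origin at its hinge (same point as lever_hinge); its axes are the chopper's when joint = 0 and turn with it
- lever_knob (a point): centre of the black ball, 24 mm across, at the top of the speed lever, 65 mm from the hinge; the stem below it is 8 mm thick and the white drum round the hinge has 22 mm radius
- lever_hinge (a point): point on the speed lever's hinge axis below the middle of the lever, 55 mm above the worktop, level with the plinth's top; the axis runs along the chopper's y. The lever swings in the chopper's x-z plane: knob = hinge + 65 mm * (sin(a), 0, cos(a)) in the chopper's axes with a = joint - 0.6
- dial_angle (a joint): angle of the pulse dial in rad, growing clockwise seen from above: 0 = rest, click stops, in which it stays, at about 0.43 and 0.88, third position = end stop at 1.15, from which the spring turns it back to the second click stop when let go. Turning takes up to about 0.14 N m over the clicks, holding it in the third position about 0.06 N m. Four raised marks round it show these positions, the third position's is a short bar
- pulse_dial: the pulse dial: a black disc 56 mm across and 9 mm high with an upright grip bar across it, 50 long (its x) x 14 wide (its y), rising to 43 mm above the disc's underside (100 mm above the worktop). Origin on its vertical turning axis at the disc's underside, 57 mm above the worktop. At dial angle q its x axis (along the bar, toward the end with the white line) lies 0.6 - q rad counter-clockwise of the chopper's x
- dial_grip (a point): point on the dial's axis at a good gripping height on the grip bar, 83 mm above the worktop
- tin_1: bystander: low round tin 75 mm across, 58 mm high; origin at the centre of its underside
- spice_jar_3: bystander: upright spice jar with a black cap, 41 mm across, 105 mm high; origin at the centre of its underside
- mug_1: bystander: large mug 90 x 122 mm with its handle, 105 mm high; origin at the centre of its underside
- mug_2: bystander: small cup 62 x 92 x 51 mm with a handle; origin at the centre of its underside

How it is judged:
By the outcome, as a careful person would: the job done as asked, in the order asked, and still so for the second after the job is handed in, while the arm keeps its last pose, push and grip.
It also fails if it takes over 45 s, if anything falls off the work surface, if the arm or the gripper's body presses on something with over 40 N, if the wrist force passes 120 N, or if a joint passes its speed limit or range.

## Working session

There is one attempt and no reset: what is moved stays moved. The work goes in short steps, Python scripts to look and compute and a shell command to move; the robot and the scene stay as the last step left them, time stands still between calls to the robot, and variables do not carry over. Pictures are saved under pics/ and viewed, and the job is handed in when it is done.

```bash
ls; mkdir -p pics
cat > h.py <<'E'
import numpy as np, cv2
from plant import bot, optics
def snap(name,fn):
    im,d=optics.read_camera(name); cv2.imwrite('pics/'+fn,im[:,:,::-1]); np.savez('pics/'+fn+'.npz',im=im,d=d); return im,d
def cal(name):
    c=optics.calibration(name); f=210/np.tan(np.radians(c['vertical_fov'])/2); return c,f
def world(name,u,v,d):
    c,f=cal(name); p=np.array([(u-c['cx'])*d/f,-(v-c['cy'])*d/f,-d,1]); return (np.array(c['pose'])@p)[:3]
def ray(name,u,v,z):
    c,f=cal(name); P=np.array(c['pose']); r=P[:3,:3]@np.array([(u-c['cx'])/f,-(v-c['cy'])/f,-1]); o=P[:3,3]
    return o+r*(z-o[2])/r[2]
def proj(name,p):
    c,f=cal(name); P=np.array(c['pose']); q=P[:3,:3].T@(np.array(p)-P[:3,3]); return c['cx']-f*q[0]/q[2], c['cy']+f*q[1]/q[2]
E
python3 - <<'E'
from h import *
for n in('scene','top'):
    snap(n,n+'0.png'); c=optics.calibration(n); print(c)
s=bot.state(); print(s, bot.hold_point_z)
E
```

```text
pics
{'vertical_fov': 46.69547998178298, 'cx': 279.5104284968942, 'cy': 201.803850494691, 'pose': array([[ 0.84643689,  0.39936094, -0.35221503,  0.07806756],
       [-0.53227355,  0.61574529, -0.58098416, -0.50960648],
       [-0.01514763,  0.67924118,  0.7337588 ,  1.04559503],
       [ 0.        ,  0.        ,  0.        ,  1.        ]])}
{'vertical_fov': 57.91330525291306, 'cx': 281.0207736199803, 'cy': 204.74997499815657, 'pose': array([[ 0.01080011,  0.988151  , -0.15310439,  0.39397359],
       [-0.99986744,  0.00880622, -0.01369521,  0.22254422],
       [-0.01218467,  0.153232  ,  0.98811512,  1.18688937],
       [ 0.        ,  0.        ,  0.        ,  1.        ]])}
{'clock': 0.1, 'qpos': array([-1.43913763,  0.47772535,  0.02236369,  1.55635726, -0.01148988,
        1.10929226, -0.08310932]), 'qvel': array([ 4.73157906e-05, -3.58150252e-03, -2.66748058e-04, -2.78766247e-03,
        1.60139944e-04, -9.86505081e-05, -1.80447355e-03]), 'tau': array([ 3.60868893e-03, -5.97762644e+01,  1.61319997e+00, -2.81956565e+01,
        1.28133970e-02,  4.93273212e-03,  7.07604215e-06]), 'eef_pos': array([0.16019061, 0.65516584, 0.23041606]), 'tcp_rot': array([[-2.56094110e-04,  2.37471445e-01,  9.71394486e-01],
       [-1.63378109e-03,  9.71393122e-01, -2.37471542e-01],
       [-9.99998633e-01, -1.64786100e-03,  1.39208298e-04]]), 'force': array([ 0.60590679,  0.05280138, -0.59241834]), 'torque': array([0.01572289, 0.02693692, 0.02277683]), 'grip_width': 0.9983095322352026} -0.0187
```

View pics/scene0.png

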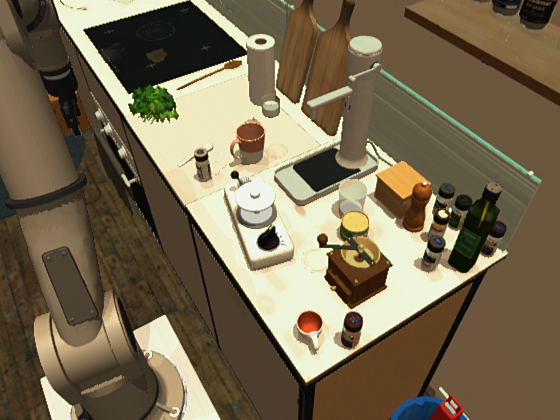

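View pics/top0.png

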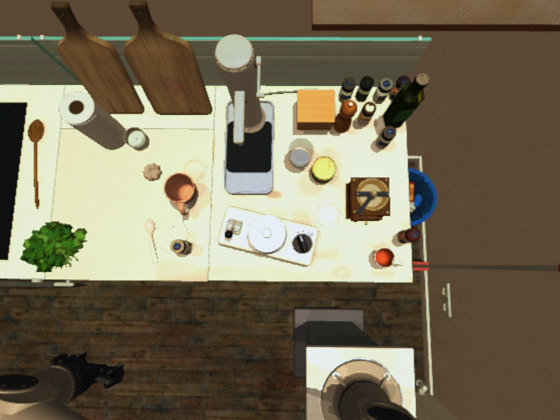

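The chopper is at about (268,235) in top and (260,220) in scene. The lever is at its left end (~(232,232) in top) and the dial at its right end (~(303,242)). Zooming in.

Run:
```python
from h import *
a=cv2.imread('pics/top0.png')[195:280,200:335]; b=cv2.imread('pics/scene0.png')[155:280,210:310]
cv2.imwrite('pics/topz.png',cv2.resize(a,None,fx=5.9,fy=5.9,interpolation=2))
cv2.imwrite('pics/scz.png',cv2.resize(b,None,fx=4.8,fy=4.8,interpolation=2))
z=np.load('pics/top0.png.npz'); d=z['d']; im=z['im']
for u,v in [(303,242),(232,232),(268,235),(250,245),(228,218),(360,240),(215,260)]:
    print(u,v,im[v,u],d[v,u],world('top',u,v,d[v,u]).round(4))
```

```text
303 242 [60 53 47] 1.0830226 [0.4554 0.1737 0.0997]
232 232 [90 81 64] 1.0684472 [0.4803 0.3745 0.1211]
268 235 [232 238 244] 1.04683 [0.4714 0.2721 0.1402]
250 245 [207 188 145] 1.1246918 [0.4473 0.3288 0.0584]
228 218 [228 229 223] 1.139867 [0.5274 0.397  0.0564]
360 240 [231 238 220] 1.1771364 [ 0.4688 -0.0072  0.004 ]
215 260 [232 239 219] 1.1741709 [0.4026 0.4413 0.003 ]
```

View pics/topz.png

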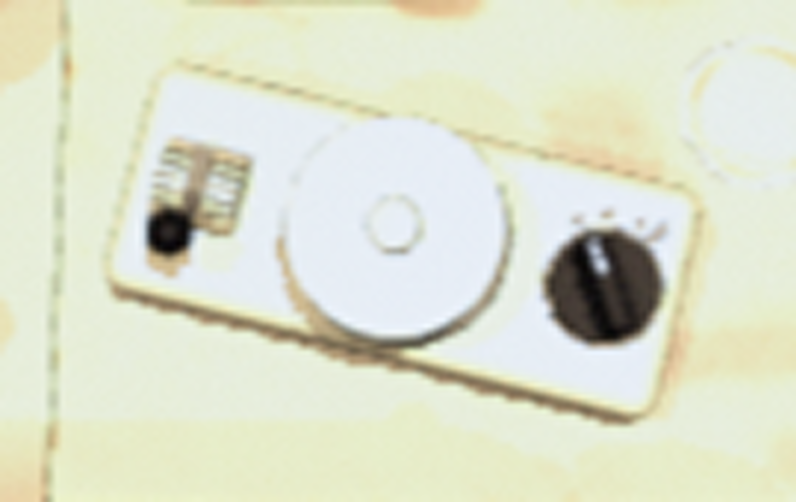

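View pics/scz.png

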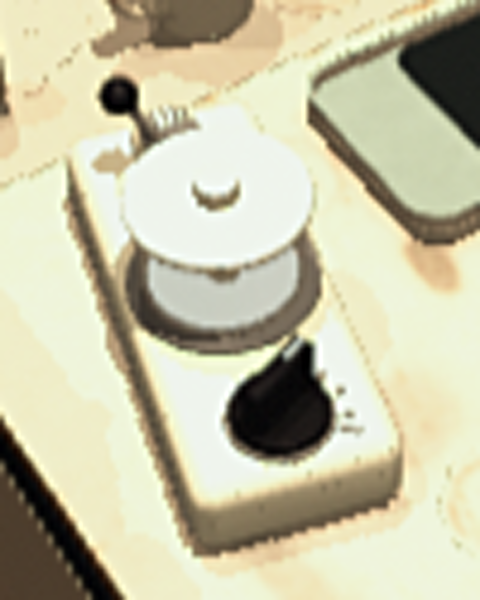

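Run:
```python
from h import *
z=np.load('pics/top0.png.npz'); d=z['d'].astype(float); im=z['im']
v,u=np.mgrid[0:420,0:560]
c,f=cal('top'); P=np.array(c['pose'])
X=np.stack([(u-c['cx'])*d/f,-(v-c['cy'])*d/f,-d],-1)@P[:3,:3].T+P[:3,3]
roi=(u>205)&(u<330)&(v>195)&(v<275)&(d>0)
m=roi&(X[...,2]>0.045)
pts=X[m][:,:2]
pl=X[roi&(X[...,2]>.03)]
h=pl[np.abs(pl[:,2]-.056)<.006]
print('plinth z',np.median(h[:,2]))
r=cv2.minAreaRect((h[:,:2]*1000).astype(np.float32)); print(r)
lid=X[roi&(X[...,2]>.115)&(X[...,2]<.145)&(im.min(-1)>150)]
print('lid',cv2.minEnclosingCircle((lid[:,:2]*1000).astype(np.float32)),np.median(lid[:,2]))
dark=(im.max(-1)<110)&roi
D=dark&(u>285)&(X[...,2]>.058)
p=X[D]; print('dial',cv2.minEnclosingCircle((p[:,:2]*1000).astype(np.float32)),p[:,2].min(),p[:,2].max())
b=p[p[:,2]>.09]; print('bar',cv2.minAreaRect((b[:,:2]*1000).astype(np.float32)),len(b))
K=dark&(u<245)&(X[...,2]>.09); k=X[K]; print('knob',k.mean(0),k.max(0),k.min(0),len(k), u[K].mean(),v[K].mean())
print('ray knob',ray('top',u[K].mean(),v[K].mean(),.107))
# white end line
z2=np.load('pics/scene0.png.npz'); d2=z2['d'].astype(float); im2=z2['im']
vv,uu=np.mgrid[0:420,0:560]
K=(im2.max(-1)<70)&(uu>228)&(uu<241)&(vv>168)&(vv<182)
print('scene knob',uu[K].mean(),vv[K].mean(),K.sum(), ray('scene',uu[K].mean(),vv[K].mean(),.107), d2[K].min(), world('scene',uu[K].mean(),vv[K].mean(),np.median(d2[K])))
```

```text
plinth z 0.056421781181064556
((478.6081237792969, 276.06060791015625), (285.6790466308594, 118.02181243896484), 76.65148162841797)
lid ((478.8858642578125, 275.5300598144531), 52.67188262939453) 0.12807056687382568
dial ((454.0892639160156, 175.15670776367188), 27.388221740722656) 0.05808138019276399 0.10569000291388297
bar ((454.0657958984375, 173.5697021484375), (48.728389739990234, 13.931144714355469), 21.53569984436035) 73
knob [0.47634543 0.38365202 0.1230697 ] [0.48854785 0.39414285 0.12892539] [0.46594516 0.37416633 0.09036344] 52 228.59615384615384 233.30769230769232
ray knob [0.47757467 0.38609824 0.107     ]
scene knob 234.41860465116278 174.8372093023256 43 [0.47784728 0.38811206 0.107     ] 1.3247463703155518 [0.47272787 0.37661626 0.11901925]
```

```bash
cat >> h.py <<'E'
C=np.array([.4787,.2758,0]); yaw=-.233
cx=np.array([np.cos(yaw),np.sin(yaw),0]); cy=np.array([-np.sin(yaw),np.cos(yaw),0])
H=C+.105*cy+[0,0,.055]; D=C-.105*cy
def knob(q): a=q-.6; return H+.065*(np.sin(a)*cx+np.array([0,0,np.cos(a)]))
def delta(target_grasp):
    s=bot.state(); R=np.array(s['tcp_rot']); g=np.array(s['eef_pos'])+R[:,0]*bot.hold_point_z
    return (R.T@(np.array(target_grasp)-g)*100).round(2)
E
python3 - <<'E'
from h import *
print(H,D)
for z in(.11,.115,.12):
    k=ray('top',228.6,233.3,z); print(z,k,(k-H)@cx,(k-H)@cy, ray('scene',234.42,174.84,z))
for q in(.1,.15,.2,.25,.3): print(q,knob(q),proj('top',knob(q)),proj('scene',knob(q)))
print(delta(knob(.2)), delta(knob(.2)+[0,0,.09]))
E
```

```text
[0.50294424 0.3779627  0.055     ] [0.45445576 0.1736373  0.        ]
0.11 [0.4773644  0.38563363 0.11      ] -0.02665981439162584 0.001557324999526227 [0.4765674  0.38523083 0.11      ]
0.115 [0.47697722 0.3848764  0.115     ] -0.026861694468449406 0.0007311623877452787 [0.47443774 0.38044864 0.115     ]
0.12 [0.47659004 0.38411918 0.12      ] -0.027063574545272973 -9.500022403567046e-05 [0.47230808 0.37566646 0.12      ]
0.1 [0.47262365 0.38515808 0.11204287] (np.float64(228.60685111183386), np.float64(234.91588984747992)) (np.float64(233.11599410455545), np.float64(174.86525773775332))
0.15 [0.47543546 0.38449081 0.11352906] (np.float64(228.79561814492448), np.float64(233.88628794094603)) (np.float64(234.08156768323528), np.float64(174.2320023352152))
0.2 [0.47831603 0.38380722 0.11486896] (np.float64(228.9989083990975), np.float64(232.83459673895487)) (np.float64(235.07691665866727), np.float64(173.63053990997162))
0.25 [0.48125815 0.38310902 0.11605923] (np.float64(229.21616077922457), np.float64(231.76385112550346)) (np.float64(236.09930418954906), np.float64(173.06256491003126))
0.3 [0.48425448 0.38239797 0.11709687] (np.float64(229.44676449681663), np.float64(230.67716361187541)) (np.float64(237.14590736090173), np.float64(172.52967186095364))
[ 13.46 -18.79  37.34] [  4.46 -18.8   37.35]
```

```bash
python3 -m handwheel '0.2 0 -1.3 2.6 0 0 0;0.2 0 -1.3 2.6 0 0 0;0.2 0 -1.3 2.6 0 0 0;0.2 0 -1.3 2.6 0 0 0;0.2 0 -1.3 2.6 0 0 0;0.2 0 -1.3 2.6 0 0 0;0.2 0 -1.3 2.6 0 0 0;0.2 0 -1.3 2.6 0 0 0;0.2 0 -1.3 2.6 0 0 0;0.2 0 -1.3 2.6 0 0 0;0.2 0 -1.3 2.6 0 0 0;0.2 0 -1.3 2.6 0 0 0;0.2 0 -1.3 2.6 0 0 0;0.2 0 -1.3 2.6 0 0 0;0.2 0 0 0 0 0 0;0.2 0 0 0 0 0 0' 20
python3 - <<'E'
from h import *
print(delta(knob(.18)))
snap('scene','scene1.png');snap('top','top1.png')
E
```

```text
clock: 2.1
eef_pos: [0.4698, 0.3931, 0.231]
tcp_rot: [[-0.001, 0.237, 0.972], [0.0, 0.972, -0.237], [-1.0, -0.0, -0.001]]
force: [0.9, 0.3, 0.5]
grip_width: 0.6
[13.53 -0.69  0.94]
```

View pics/scene1.png

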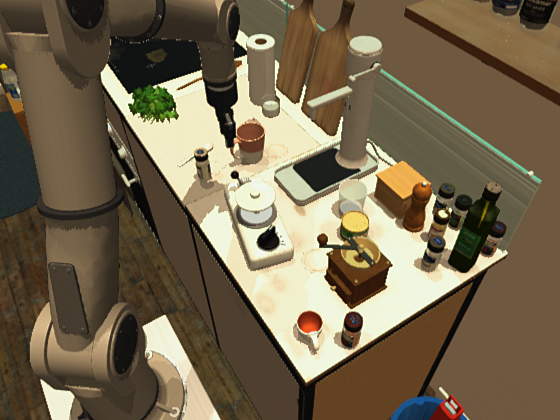

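The gripper hovers at about (228,130), above the knob at (234,175), and the way down is clear.

```bash
python3 -m handwheel '0.2 0 -0.69 0.94 0 0 0;0.2 2.5 0 0 0 0 0;0.2 2.5 0 0 0 0 0;0.2 2.5 0 0 0 0 0;0.2 2 0 0 0 0 0;0.2 2 0 0 0 0 0;0.2 1.2 0 0 0 0 0;0.2 0.8 0 0 0 0 0;0.2 0 0 0 0 0 0;0.2 0 0 0 0 0 0' 20
python3 - <<'E'
from h import *
print(delta(knob(.18)))
im,d=snap('scene','scene2.png')
cv2.imwrite('pics/s2z.png',cv2.resize(im[100:230,180:300,::-1],None,fx=4.5,fy=4.5,interpolation=2))
E
```

```text
clock: 3.45
eef_pos: [0.4786, 0.3838, 0.097]
tcp_rot: [[0.001, 0.238, 0.971], [0.001, 0.971, -0.238], [-1.0, 0.001, 0.001]]
force: [-0.0, -0.0, -0.9]
grip_width: 0.6
[ 0.13 -0.   -0.14]
```

View pics/s2z.png

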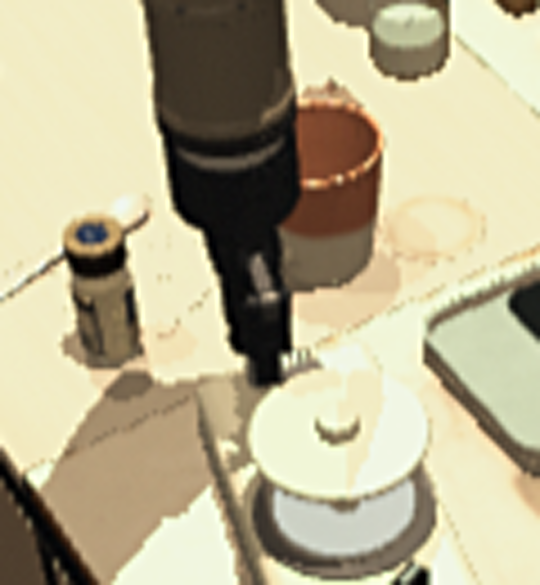

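```bash
python3 -m handwheel '0.2 0.1 0 -0.14 0 0 0;-0.2 0 0 0 0 0 0;-1 0 0 0 0 0 0;-1 0 0 0 0 0 0;-1 0 0 0 0 0 0;-1 0 0 0 0 0 0;-1 0 0 0 0 0 0' 25
python3 - <<'E'
from h import *
print(delta(knob(.18)),bot.state()['grip_width']*85)
E
```

```text
clock: 4.38
eef_pos: [0.4769, 0.3844, 0.0956]
tcp_rot: [[0.0, 0.237, 0.971], [0.001, 0.971, -0.237], [-1.0, 0.001, 0.0]]
force: [-0.7, 2.6, 3.7]
grip_width: 0.262
[-0.01 -0.02  0.03] 22.267970018246345
```

```bash
python3 -m handwheel '-1 -0.15 0 0.36 0 0 0;-1 -0.12 0 0.37 0 0 0;-1 -0.12 0 0.47 0 0 0;-1 -0.1 0 0.48 0 0 0;-1 -0.05 0 0.48 0 0 0;-1 -0.02 0 0.49 0 0 0;-1 0.02 0 0.49 0 0 0;-1 0.05 0 0.48 0 0 0;-1 0.1 0 0.48 0 0 0;-1 0.12 0 0.47 0 0 0;-1 0 0 0 0 0 0;-1 0 0 0 0 0 0'
python3 - <<'E'
from h import *
print(delta(knob(.9)))
im,d=snap('scene','scene3.png')
cv2.imwrite('pics/s3z.png',cv2.resize(im[100:230,180:300,::-1],None,fx=4.5,fy=4.5,interpolation=2))
im,d=snap('top','top3.png')
cv2.imwrite('pics/t3z.png',cv2.resize(im[195:280,200:335,::-1],None,fx=5.9,fy=5.9,interpolation=2))
E
```

```text
clock: 5.88
eef_pos: [0.5225, 0.3733, 0.0982]
tcp_rot: [[0.002, 0.238, 0.971], [0.001, 0.971, -0.238], [-1.0, 0.002, 0.002]]
force: [2.0, 5.0, 2.5]
grip_width: 0.261
[-0.02  0.   -0.09]
```

View pics/s3z.png

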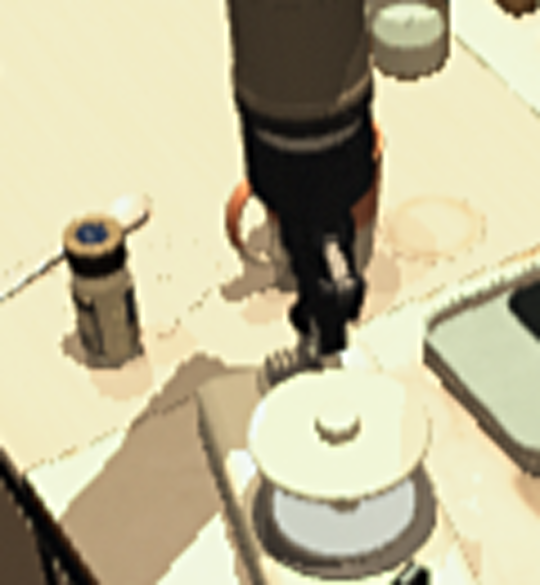

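View pics/t3z.png

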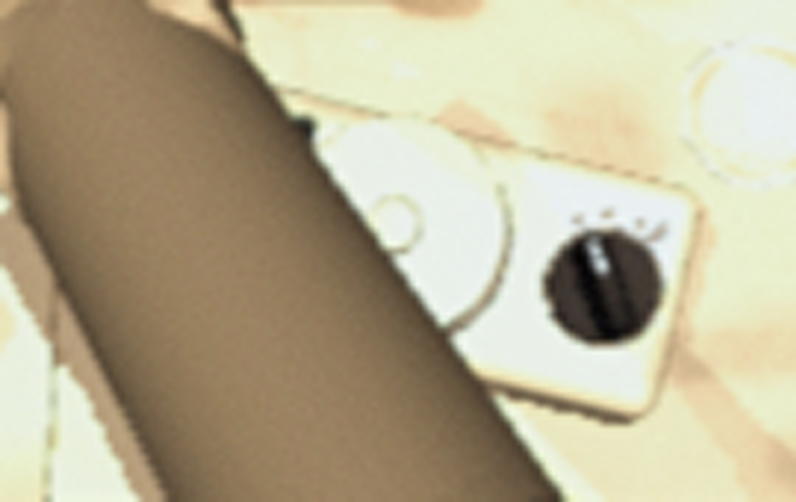

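```bash
python3 -m handwheel '-1 0 0 -0.09 0 0 0;-1 0 0 0 0 0 0;-0.3 0 0 0 0 0 0;0.1 0 0 0 0 0 0;0.1 0 0 0 0 0 0;0.1 0 0 0 0 0 0;0.1 -2 0 0 0 0 0;0.1 -4 0 0 0 0 0;0.1 -4 0 0 0 0 0;0.1 0 -4 -0.5 0 0 0;0.1 0 -4 -1 0 0 0;0.1 0 -4 -1 0 0 0;0.1 0 -4 -1 0 0 0;0.1 0 0 0 0 0 0'
python3 - <<'E'
from h import *
im,d=snap('scene','scene4.png')
cv2.imwrite('pics/s4z.png',cv2.resize(im[100:230,180:300,::-1],None,fx=4.5,fy=4.5,interpolation=2))
im,d=snap('top','top4.png')
cv2.imwrite('pics/t4z.png',cv2.resize(im[195:280,200:335,::-1],None,fx=5.9,fy=5.9,interpolation=2))
for q in(.85,.9,.95): print(q,proj('top',knob(q)),proj('scene',knob(q)))
print(delta(D+[0,0,.085]))
E
```

```text
clock: 7.72
eef_pos: [0.4477, 0.2232, 0.1994]
tcp_rot: [[0.0, 0.241, 0.971], [0.0, 0.971, -0.241], [-1.0, 0.0, 0.0]]
force: [1.1, 1.1, 0.5]
grip_width: 0.553
0.85 (np.float64(232.64827284237927), np.float64(218.59944896788338)) (np.float64(249.39460028555226), np.float64(169.32406706350375))
0.9 (np.float64(232.97721576420167), np.float64(217.57423284618537)) (np.float64(250.4946508641289), np.float64(169.2936459771313))
0.95 (np.float64(233.30840791804036), np.float64(216.5744800451624)) (np.float64(251.57922573048154), np.float64(169.30797549747075))
[13.31 -5.04  1.78]
```

View pics/s4z.png

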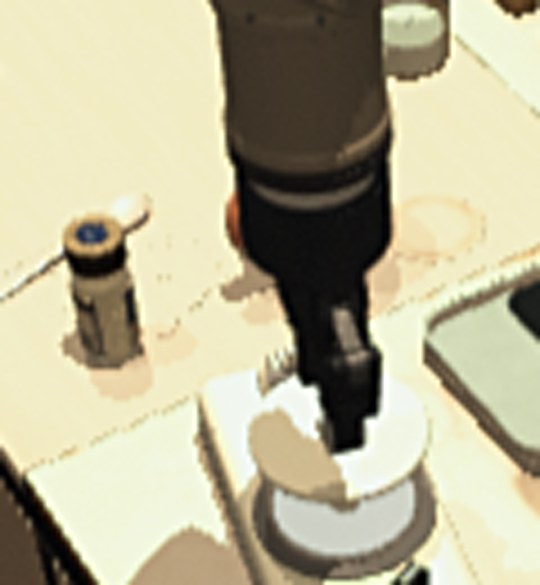

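View pics/t4z.png

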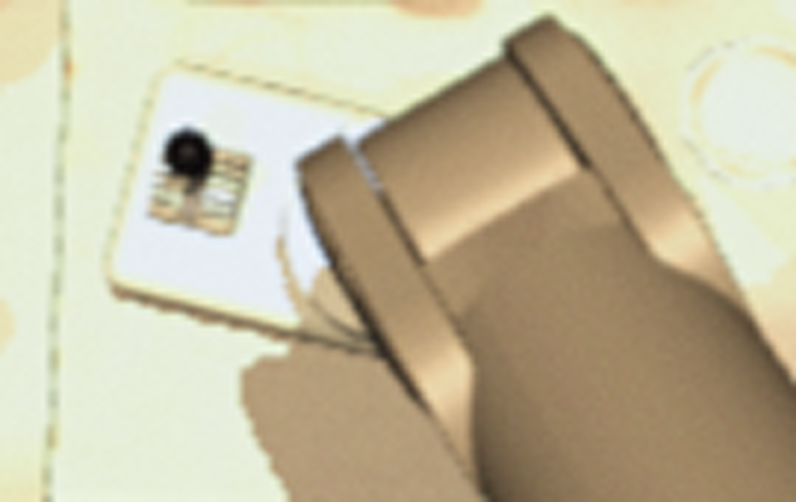

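Run:
```python
from h import *
v,u=np.mgrid[0:420,0:560]
for fn in('top0','top4'):
    z=np.load(f'pics/{fn}.png.npz'); im=z['im']; d=z['d']
    K=(im.max(-1)<70)&(u>215)&(u<243)&(v>208)&(v<245)
    w=np.array([world('top',a,b,d[b,a]) for b,a in zip(*np.nonzero(K))])
    print(fn,K.sum(),u[K].mean(),v[K].mean(),w.mean(0),w[:,2].max(), u[K].min(),u[K].max(),v[K].min(),v[K].max())
    U,V=u[K].mean(),v[K].mean()
    from scipy.optimize import minimize_scalar
    for off in (0,.5):
        r=minimize_scalar(lambda q:(proj('top',knob(q))[1]-V-off)**2,bounds=(0,1.2),method='bounded'); print('q',r.x,proj('top',knob(r.x)))
    kn=ray('top',U,V,.117); print((kn-H)@cx,(kn-H)@cy)
```

```text
top0 42 228.35714285714286 233.83333333333334 [0.47266672 0.38000741 0.15016085] 1.1868893695455105 225 232 231 237
q 0.15254195401718304 (np.float64(228.80560736166976), np.float64(233.8333285819804))
q 0.1284309552000499 (np.float64(228.71237542546567), np.float64(234.3333222246874))
-0.028562084223418816 0.0006729131026902696
top4 46 231.6086956521739 221.06521739130434 [0.51051894 0.37569811 0.12688045] 0.13588125606706836 228 235 218 225
q 0.7337491899997344 (np.float64(231.89755311264184), np.float64(221.06520733301025))
q 0.7107040524095382 (np.float64(231.75184833293517), np.float64(221.56519041083055))
0.008649221076680026 0.0011970470475524376
```

```bash
python3 -m handwheel '0.1 0 -4 0 0 0 0;0.1 0 -4 0 0 0 0;0.1 0 0 0 0 0 0'
python3 - <<'E'
from h import *
im,d=snap('scene','scene5.png')
cv2.imwrite('pics/s5z.png',cv2.resize(im[140:230,200:300,::-1],None,fx=6,fy=6,interpolation=2))
im,d=snap('top','top5.png')
cv2.imwrite('pics/t5z.png',cv2.resize(im[205:255,210:260,::-1],None,fx=11,fy=11,interpolation=2))
im=cv2.imread('pics/top0.png');cv2.imwrite('pics/t0z.png',cv2.resize(im[205:255,210:260],None,fx=11,fy=11,interpolation=2))
for q in(.6,.7,.9): print(q,proj('top',knob(q)),proj('scene',knob(q)))
print(proj('top',H),proj('top',H+[0,0,.022]))
E
```

```text
clock: 8.2
eef_pos: [0.4296, 0.1468, 0.1985]
tcp_rot: [[0.0, 0.24, 0.971], [-0.0, 0.971, -0.24], [-1.0, -0.0, 0.0]]
force: [-0.8, -0.6, -0.2]
grip_width: 0.55
0.6 (np.float64(231.07092681459517), np.float64(224.00305334802968)) (np.float64(243.76770577678278), np.float64(170.14435127469434))
0.7 (np.float64(231.68459019648765), np.float64(221.79845682897147)) (np.float64(246.03151949200833), np.float64(169.68362547679618))
0.9 (np.float64(232.97721576420167), np.float64(217.57423284618537)) (np.float64(250.4946508641289), np.float64(169.2936459771313))
(np.float64(234.15621274589338), np.float64(226.23962676058485)) (np.float64(233.1517368262234), np.float64(225.51146600481968))
```

View pics/s5z.png

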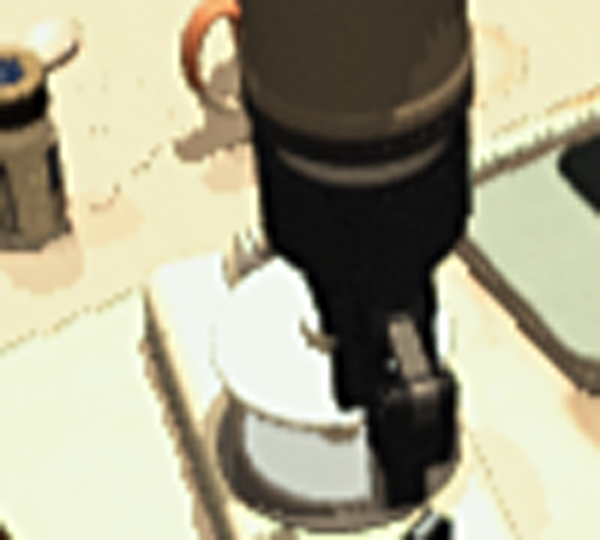

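View pics/t5z.png

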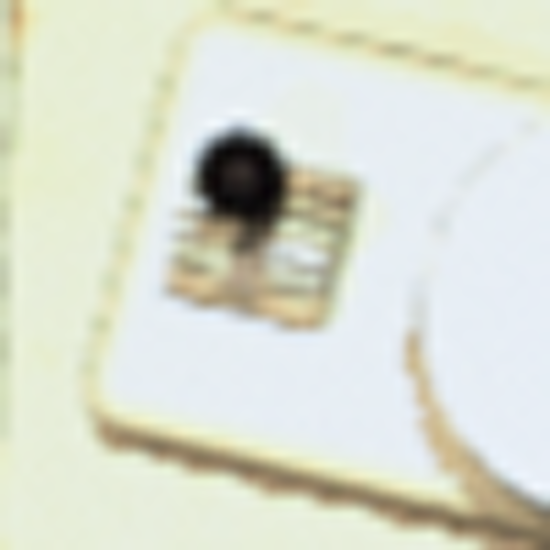

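View pics/t0z.png

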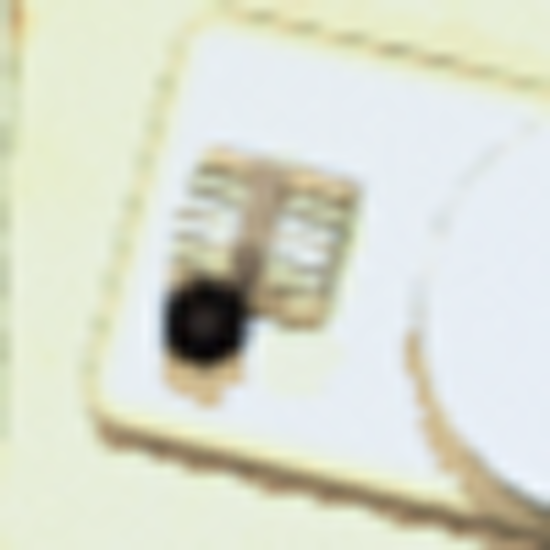

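The knob in top is at about (231.5,220), so the lever is near 0.75. It ended short of 0.9 and slipped along the flat pads. I'll regrip it with the jaws closing along the swing direction, which centres the ball positively.

```bash
python3 -c "
from h import *
print(delta(knob(.76)))"
```

```text
[ 9.86 23.9   2.68]
```

```bash
python3 -m handwheel '0.1 0 4 0.5 0 0 0;0.1 0 4 0.5 0 0 0;0.1 0 4 0.5 0 0 0;0.1 0 4 0.4 0 0 0;0.1 0 4 0.4 0 0 0;0.1 0 3.9 0.4 0 0 0;0.1 0 0 0 -10 0 0;0.1 0 0 0 -10 0 0;0.1 0 0 0 -10 0 0;0.1 0 0 0 -10 0 0;0.1 0 0 0 -10 0 0;0.1 0 0 0 -10 0 0;0.1 0 0 0 -10 0 0;0.1 0 0 0 -10 0 0;0.1 0 0 0 -10 0 0;0.1 0 0 0 0 0 0' 30
python3 -c "
from h import *
print(delta(knob(.76)))"
```

```text
clock: 10.3
eef_pos: [0.5121, 0.376, 0.1979]
tcp_rot: [[-0.001, -0.971, 0.237], [0.001, 0.237, 0.971], [-1.0, 0.001, 0.001]]
force: [-0.2, -0.5, -0.6]
grip_width: 0.552
[ 9.74 -0.11 -0.03]
```

```bash
python3 -m handwheel '0.1 2.5 -0.1 0 0 0 0;0.1 2.5 0 0 0 0 0;0.1 2.2 0 0 0 0 0;0.1 1.5 0 0 0 0 0;0.1 1 0 0 0 0 0;0.1 0 0 0 0 0 0;-1 0 0 0 0 0 0;-1 0 0 0 0 0 0;-1 0 0 0 0 0 0;-1 0 0 0 0 0 0;-1 0 0 0 0 0 0'
python3 -c "
from h import *
print(delta(knob(.76)))"
```

```text
clock: 11.68
eef_pos: [0.5138, 0.3744, 0.1019]
tcp_rot: [[0.001, -0.971, 0.238], [0.001, 0.238, 0.971], [-1.0, -0.001, 0.001]]
force: [-0.6, -0.6, 6.2]
grip_width: 0.26
[0.14 0.1  0.1 ]
```

```bash
python3 -c "
from h import *
print(delta(knob(.9)))"
python3 -m handwheel '-1 0.05 -0.2 0 0 0 0;-1 0.1 -0.2 0 0 0 0;-1 0.1 -0.2 0 0 0 0;-1 0.1 -0.18 0 0 0 0;-1 0 0 0 0 0 0;-1 0 0 0 0 0 0'
python3 -c "
from h import *
print(delta(knob(.9)))"
```

```text
[ 0.35 -0.79  0.11]
clock: 12.42
eef_pos: [0.521, 0.3727, 0.099]
tcp_rot: [[0.001, -0.971, 0.238], [0.001, 0.238, 0.971], [-1.0, -0.0, 0.001]]
force: [-2.5, -2.1, 11.6]
grip_width: 0.259
[ 0.06 -0.04  0.1 ]
```

```bash
python3 -m handwheel '-1 0 -0.04 0 0 0 0;-1 0 0 0 0 0 0;-0.3 0 0 0 0 0 0;0.1 0 0 0 0 0 0;0.1 0 0 0 0 0 0;0.1 0 0 0 0 0 0;0.1 -2 0 0 0 0 0;0.1 -4 0 0 0 0 0;0.1 -4 0 0 0 0 0;0.1 0 1 -4 0 0 0;0.1 0 0.5 -4 0 0 0;0.1 0 0.5 -4 0 0 0;0.1 0 0.5 -4 0 0 0;0.1 0 0 0 0 0 0'
python3 - <<'E'
from h import *
im,d=snap('top','top6.png')
cv2.imwrite('pics/t6z.png',cv2.resize(im[205:255,210:260,::-1],None,fx=11,fy=11,interpolation=2))
v,u=np.mgrid[0:420,0:560]
K=(im.max(-1)<70)&(u>215)&(u<243)&(v>205)&(v<245)
print(u[K].mean(),v[K].mean(),K.sum())
w=np.array([world('top',a,b,d[b,a]) for b,a in zip(*np.nonzero(K))]); w=w[w[:,2]<.14]
print(w.mean(0),(w.mean(0)-H)@cx)
E
```

```text
clock: 14.18
eef_pos: [0.4587, 0.2194, 0.1988]
tcp_rot: [[0.001, -0.97, 0.241], [-0.001, 0.241, 0.97], [-1.0, -0.001, -0.001]]
force: [0.7, 0.9, -0.3]
grip_width: 0.552
232.45652173913044 218.5 46
[0.51832172 0.37418276 0.12225517] 0.015834729582255867
```

View pics/t6z.png

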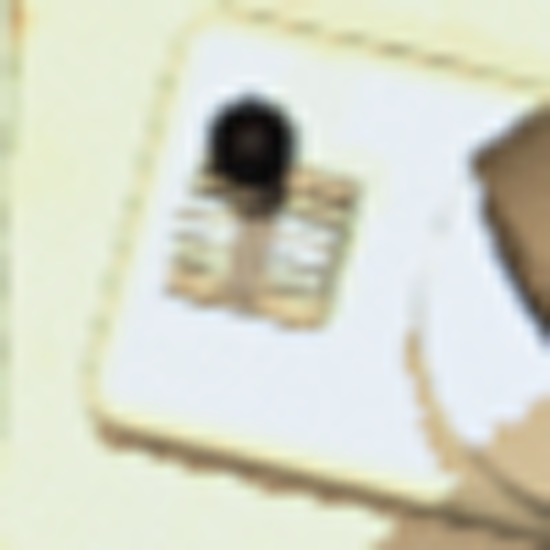

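```bash
cat > fit.py <<'E'
from h import *
from scipy.optimize import least_squares, brentq
def fit(cam,fn,box):
    im=np.load(f'pics/{fn}.npz')['im']; g=im.max(-1).astype(np.float32)
    x0,x1,y0,y1=box; s=8
    G=cv2.resize(g[y0:y1,x0:x1],None,fx=s,fy=s,interpolation=cv2.INTER_CUBIC)
    M=(G<130).astype(np.uint8); M=cv2.morphologyEx(M,cv2.MORPH_OPEN,cv2.getStructuringElement(cv2.MORPH_ELLIPSE,(53,53)))
    cs,_=cv2.findContours(M,cv2.RETR_EXTERNAL,cv2.CHAIN_APPROX_NONE); c=max(cs,key=cv2.contourArea)[:,0].astype(float)
    r=least_squares(lambda p:np.hypot(c[:,0]-p[0],c[:,1]-p[1])-p[2],[*c.mean(0),40],loss='soft_l1').x
    U,V=(r[0]+.5)/s-.5+x0,(r[1]+.5)/s-.5+y0
    q=min(np.linspace(0,1.2,601),key=lambda q:np.hypot(*(np.array(proj(cam,knob(q)))-[U,V])))
    print(fn,U,V,'r',r[2]/s,'q',q,'resid',np.array([U,V])-proj(cam,knob(q)))
if __name__=='__main__':
    for fn in('top0.png','top5.png','top6.png'): fit('top',fn,(213,245,205,245))
    fit('scene','scene0.png',(224,246,162,186))
E
python3 fit.py; python3 -c "
from h import *
print(delta(D+[0,0,.086]))"
```

```text
top0.png 228.28001755493628 233.7465991142874 r 4.00602480258662 q 0.152 resid [-0.52345692 -0.09802537]
top5.png 231.65796437613835 220.99529785066503 r 4.156144179181757 q 0.734 resid [-0.24118103 -0.0644855 ]
top6.png 232.39581997223274 218.41381527608584 r 4.366761630534455 q 0.854 resid [-0.27866273 -0.10274692]
scene0.png 234.33775219629948 174.49458661103625 r 3.9448653194844017 q 0.154 resid [0.17761666 0.31189431]
[13.17 -0.66 -4.79]
```

Run:
```python
from h import *
im=np.load('pics/top6.png.npz')['im']; print(im.max(-1)[210:228,225:241])
g=cv2.resize(im[205:235,215:250,::-1],None,fx=20,fy=20,interpolation=0)
cv2.circle(g,(int((232.4-215+.5)*20),int((218.4-205+.5)*20)),85,(0,0,255),1)
p=proj('top',knob(.9)); cv2.circle(g,(int((p[0]-215+.5)*20),int((p[1]-205+.5)*20)),85,(0,255,0),1)
cv2.imwrite('pics/ov6.png',g)
```

```text
[[229 228 238 238 243 242 242 242 241 241 241 239 239 238 237 238]
 [226 235 238 239 243 242 242 243 243 243 240 238 238 238 237 238]
 [216 236 238 241 243 244 244 243 244 242 239 239 238 238 238 239]
 [225 239 238 243 245 245 228 193 205 233 241 239 239 238 238 238]
 [232 239 240 245 230 173 123  77  95 134 187 231 239 237 239 238]
 [235 239 241 237 174  73  27  23  22  38  94 199 241 239 238 237]
 [236 239 244 216 101  22  19  28  29  16  38 132 218 239 239 238]
 [238 239 245 208  72  19  31  47  43  22  20  97 207 240 239 238]
 [238 240 243 189  65  18  28  42  37  19  22  97 206 241 240 238]
 [239 242 235 180  68  20  21  22  22  15  24 105 208 240 240 239]
 [239 241 220 143  69  30  16  17  13  13  34 126 188 202 214 226]
 [239 234 209 179 140  92  45  27  20  24  60 162 211 201 197 192]
 [240 234 194 151 122 111 102  97  69  51  62 144 176 160 178 192]
 [240 232 225 219 204 157 120 101  78  63  90 172 203 182 168 146]
 [229 201 194 202 215 202 156 106  96 103 149 178 171 176 186 189]
 [236 229 223 224 226 226 194 164 161 165 201 228 209 185 171 159]
 [221 190 189 205 229 231 198 178 179 190 206 219 217 222 217 180]
 [233 214 203 196 212 206 186 178 179 188 217 227 226 214 194 168]]
```

View pics/ov6.png

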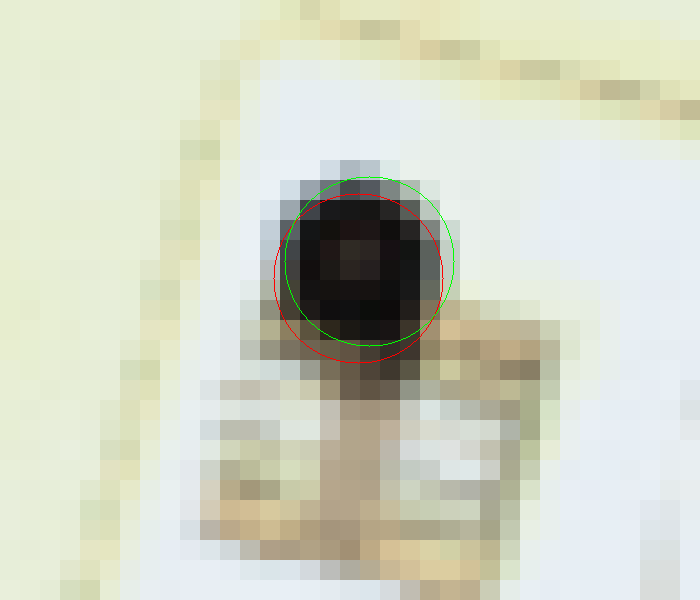

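Lever: the ball's top edge (row 213.5) and highlight (row 217.5) put its centre at about (232.4,217.6), i.e. q≈0.90. The red fit is pulled down by the shadowed stem. On to the dial.

```bash
python3 -m handwheel '0.1 0 -0.33 -2.4 0 0 0;0.1 0 -0.33 -2.39 0 0 0;0.1 0 0 0 10 0 0;0.1 0 0 0 10 0 0;0.1 0 0 0 10 0 0;0.1 0 0 0 10 0 0;0.1 0 0 0 10 0 0;0.1 0 0 0 4.8 0 0;0.1 3 0 0 0 0 0;0.1 0 0 0 0 0 0' 80
python3 - <<'E'
from h import *
print(delta(D+[0,0,.089]))
R=bot.state()['tcp_rot'];print(np.degrees(np.arctan2(R[1,1],R[0,1])))
im,d=snap('scene','scene7.png')
cv2.imwrite('pics/s7z.png',cv2.resize(im[130:280,200:330,::-1],None,fx=4,fy=4,interpolation=2))
E
```

```text
clock: 15.48
eef_pos: [0.4532, 0.1751, 0.1667]
tcp_rot: [[-0.003, -0.367, 0.93], [-0.001, 0.93, 0.367], [-1.0, 0.0, -0.003]]
force: [-0.5, 0.8, -0.0]
grip_width: 0.555
[ 9.64 -0.18  0.08]
111.55884150744112
```

View pics/s7z.png

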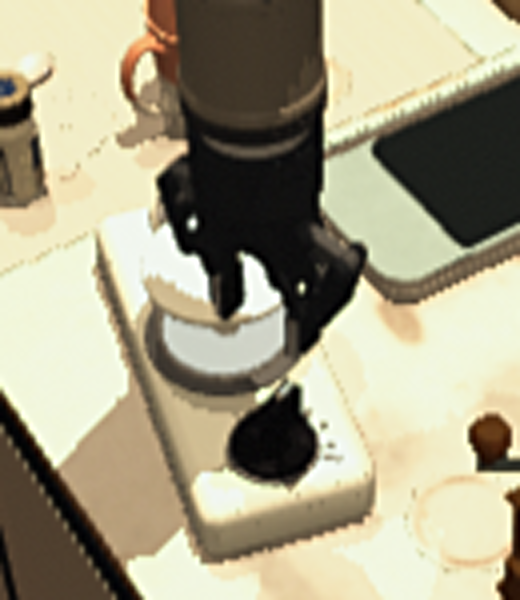

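Run:
```python
from h import *
z=np.load('pics/scene7.png.npz'); im=z['im'];d=z['d']
s=bot.state();R=s['tcp_rot'];p=s['eef_pos']
c,f=cal('scene');P=c['pose'];v,u=np.mgrid[0:420,0:560]
X=np.stack([(u-c['cx'])*d/f,-(v-c['cy'])*d/f,-d],-1)@P[:3,:3].T+P[:3,3]
T=(X-p)@R
m=(d>0)&(im.max(-1)<90)&(np.abs(T[...,1])<.1)&(np.abs(T[...,2])<.05)&(T[...,0]<.01)&(T[...,0]>-.16)
t=T[m]
for a in np.arange(-.16,.01,.01):
    k=t[(t[:,0]>=a)&(t[:,0]<a+.01)]
    if len(k): print(round(a,3),len(k),(k[:,1].min()*1000).round(),(k[:,1].max()*1000).round(),(k[:,2].min()*1000).round(),(k[:,2].max()*1000).round())
```

```text
-0.16 121 -40.0 22.0 -39.0 14.0
-0.15 104 -39.0 23.0 -39.0 13.0
-0.14 103 -39.0 24.0 -40.0 12.0
-0.13 30 -40.0 4.0 -37.0 7.0
-0.12 43 -43.0 -19.0 -13.0 6.0
-0.11 150 -69.0 60.0 -23.0 9.0
-0.1 134 -69.0 66.0 -21.0 10.0
-0.09 104 -67.0 62.0 -19.0 10.0
-0.08 129 -64.0 60.0 -19.0 15.0
-0.07 84 -60.0 57.0 -18.0 15.0
-0.06 115 -58.0 54.0 -15.0 11.0
-0.05 43 -53.0 44.0 -14.0 8.0
-0.04 42 -40.0 34.0 -15.0 8.0
-0.03 48 -39.0 33.0 -14.0 8.0
-0.02 42 -39.0 33.0 -14.0 9.0
-0.01 19 -31.0 29.0 -12.0 8.0
0.0 1 -29.0 -29.0 -6.0 -6.0
```

```bash
python3 -m handwheel '-0.15 2 -0.18 0.08 0 0 0;-0.15 2 0 0 0 0 0;-0.15 2 0 0 0 0 0;-0.15 1.5 0 0 0 0 0;-0.15 1.2 0 0 0 0 0;-0.15 0.8 0 0 0 0 0;-0.15 0 0 0 0 0 0'
python3 - <<'E'
from h import *
print(delta(D+[0,0,.089]))
im,d=snap('scene','scene8.png')
cv2.imwrite('pics/s8z.png',cv2.resize(im[130:280,200:330,::-1],None,fx=4,fy=4,interpolation=2))
E
```

```text
clock: 16.4
eef_pos: [0.4552, 0.1729, 0.0722]
tcp_rot: [[-0.001, -0.366, 0.931], [-0.0, 0.931, 0.366], [-1.0, -0.0, -0.001]]
force: [0.9, 0.9, 0.5]
grip_width: 0.426
[ 0.19  0.09 -0.05]
```

View pics/s8z.png

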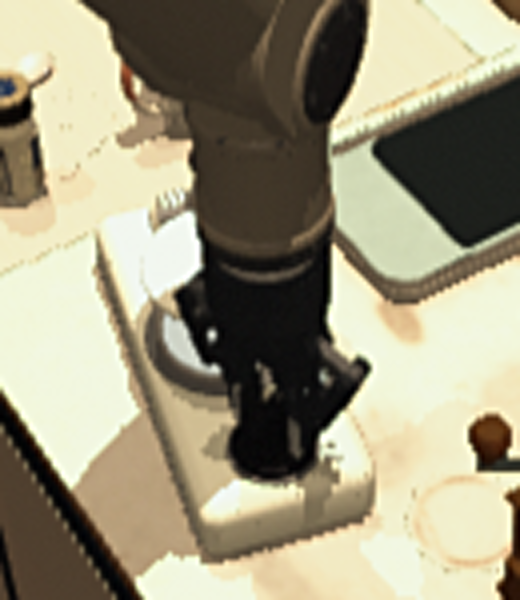

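The fingers straddle the bar (tips ~(270,460) in the zoomed view) with no contact force. I'll lower slightly, close, and read the force.

```bash
python3 -m handwheel '-0.15 0.15 0.08 -0.05 0 0 0;-0.5 0 0 0 0 0 0;-1 0 0 0 0 0 0;-1 0 0 0 0 0 0;-1 0 0 0 0 0 0;-1 0 0 0 0 0 0' 80
python3 - <<'E'
from h import *
print(delta(D+[0,0,.089]))
R=bot.state()['tcp_rot'];print(np.degrees(np.arctan2(R[1,1],R[0,1])),bot.state()['torque'],bot.state()['grip_width'])
E
```

```text
clock: 17.2
eef_pos: [0.4545, 0.1743, 0.0715]
tcp_rot: [[0.0, -0.366, 0.931], [0.001, 0.931, 0.366], [-1.0, 0.001, 0.0]]
force: [-3.5, 1.4, 5.9]
grip_width: 0.15
[ 0.12 -0.06 -0.03]
111.44934138532244 [ 0.34934639  0.61725931 -0.29486419] 0.149820782694745
```

```bash
python3 -m handwheel '-1 0 0 0 6 0 0;-1 0 0 0 6 0 0;-1 0 0 0 6 0 0;-1 0 0 0 6 0 0;-1 0 0 0 6 0 0;-1 0 0 0 6 0 0;-1 0 0 0 6 0 0;-1 0 0 0 6 0 0;-1 0 0 0 6 0 0;-1 0 0 0 6 0 0;-1 0 0 0 0 0 0;-1 0 0 0 0 0 0'
python3 - <<'E'
from h import *
print(delta(D+[0,0,.089]))
R=bot.state()['tcp_rot'];print(np.degrees(np.arctan2(R[1,1],R[0,1])),bot.state()['torque'],bot.state()['force'])
E
```

```text
clock: 18.7
eef_pos: [0.4543, 0.1735, 0.0715]
tcp_rot: [[-0.001, 0.623, 0.783], [-0.0, 0.783, -0.623], [-1.0, -0.001, -0.0]]
force: [-3.1, -0.6, 8.1]
grip_width: 0.151
[0.12 0.02 0.  ]
51.501021346936234 [-0.2346333   0.7347651   0.12026916] [-3.07800211 -0.58297442  8.14046881]
```

```bash
python3 -m handwheel '-1 0 0 0 3 0 0;-1 0 0 0 3 0 0;-1 0 0 0 1 0 0;-1 0 0 0 0 0 0;-1 0 0 0 0 0 0'
python3 - <<'E'
from h import *
R=bot.state()['tcp_rot'];print(np.degrees(np.arctan2(R[1,1],R[0,1])),bot.state()['torque'],bot.state()['force'])
E
python3 -m handwheel '-1 0 0 0 1.5 0 0;-1 0 0 0 0 0 0;-1 0 0 0 0 0 0'
python3 - <<'E'
from h import *
R=bot.state()['tcp_rot'];print(np.degrees(np.arctan2(R[1,1],R[0,1])),bot.state()['torque'],bot.state()['force'])
E
```

```text
clock: 19.32
eef_pos: [0.4542, 0.1735, 0.0715]
tcp_rot: [[-0.001, 0.712, 0.702], [-0.0, 0.702, -0.712], [-1.0, -0.001, -0.0]]
force: [-2.5, -0.3, 8.3]
grip_width: 0.154
44.595513746752836 [-0.24826492  0.79191094  0.58240448] [-2.51861589 -0.30380985  8.34078552]
clock: 19.7
eef_pos: [0.4542, 0.1735, 0.0715]
tcp_rot: [[-0.0, 0.728, 0.686], [-0.001, 0.686, -0.728], [-1.0, -0.001, 0.0]]
force: [-3.3, -0.7, 8.6]
grip_width: 0.151
43.284327565102 [-0.38884517  0.76409851  1.55373039] [-3.31379742 -0.68706846  8.60515091]
```

The z torque jumped to 1.55 N m, so the dial is firmly on its end stop. I'll ease back 1° and check everything.

```bash
python3 -m handwheel '-1 0 0 0 -1 0 0;-1 0 0 0 0 0 0;-1 0 0 0 0 0 0'
python3 - <<'E'
from h import *
s=bot.state();R=s['tcp_rot'];print(np.degrees(np.arctan2(R[1,1],R[0,1])),s['torque'],s['force'])
im,d=snap('scene','scene9.png'); im2,d2=snap('top','top9.png')
cv2.imwrite('pics/s9z.png',cv2.resize(im[130:280,200:330,::-1],None,fx=4,fy=4,interpolation=2))
cv2.imwrite('pics/t9z.png',cv2.resize(im2[195:280,200:335,::-1],None,fx=5.9,fy=5.9,interpolation=2))
E
```

```text
clock: 20.08
eef_pos: [0.4542, 0.1735, 0.0715]
tcp_rot: [[-0.001, 0.717, 0.697], [-0.001, 0.697, -0.717], [-1.0, -0.001, 0.0]]
force: [-3.0, -2.2, 9.9]
grip_width: 0.145
44.17230386566515 [-0.29897257  0.7634986   1.00572856] [-3.03277282 -2.19410912  9.85416947]
```

View pics/s9z.png

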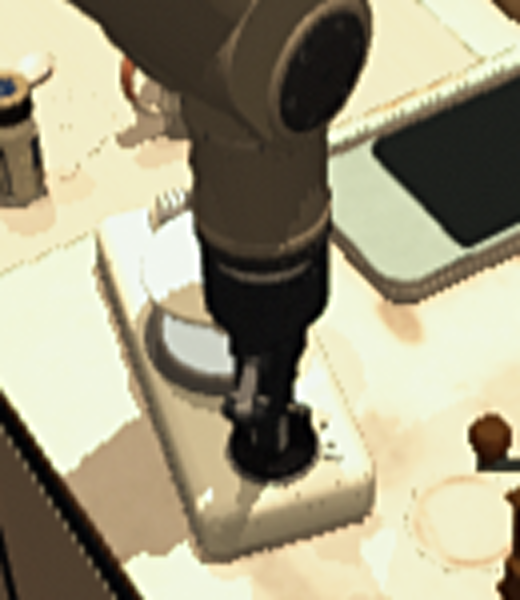

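View pics/t9z.png

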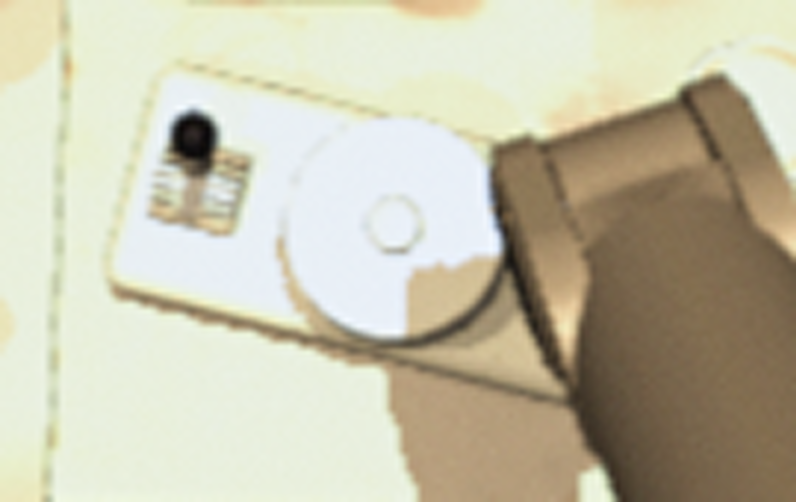

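View pics/scene9.png

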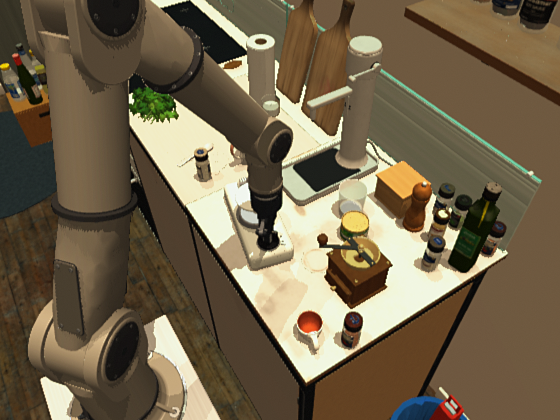

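The lever knob is still at about (232.4,217.5) in the top view. The dial is held against its stop with about 1 N m, and the bystanders are unmoved, so I'm handing in.

```bash
python3 -c "
from plant import bot
print(bot.finish_job())"
```

```text
the job is handed in; nothing more can be done
None
```

I set the speed lever to the fourth mark and let it go. Then I turned the pulse dial to its third position and handed the job in at about 20 s, with the gripper still holding the dial there.

- **Lever:** The first grip slipped and left the lever at about 0.75. I gripped it again with the jaws closing along its swing, moved it to 0.90 and let go before touching the dial. Reading the ball's edge and highlight in the last top picture gives 0.90, and the arm's measured position at release agrees. An automatic circle fit on the picture taken just after release gave 0.85; I put that down to the dark stem shadow pulling the fit.
- **Dial:** The gripper turned 67° clockwise; the end stop is at 66°. The wrist torque rose sharply at the stop, so I eased back 1°, leaving about 1 N m pressing against it. The gripper hides the dial in the pictures, so its third position comes from the turn angle and torque, not from sight.
- **Surroundings:** The things standing round look unmoved by eye; mug_1 is mostly hidden behind the arm in the last picture. Wrist force readings stayed below about 12 N.

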